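Sweep the used sample discs off the stage plate into the catch tray

TASK

Sweep the three flat steel sample discs off the black stage plate with your fingertips, so that they drop over its edge into the open tray standing against its side. Only push them along the plate: do not pick up or lift any disc. Leave the vial, the small steel post and everything else on the bench standing where they are.

Things in the scene. Friction and masses are not known exactly. Their poses are not given: they have to be found in the camera images.
- stage_plate: Fixed black plate with a grid of dark dots, a plain flat slab 320 mm (its x) by 240 mm (its y) and 30 mm high, no rim. Origin: centre of its underside, on the bench (z = 0); its top is 30 mm above. The discs, the vial and the post start on it. The tray stands along one of its two long edges (its +y or its -y edge, either may be drawn) and a closed flat case of the same outline along the other.
- catch_tray: Open aluminium tray, fixed to the bench, 250 mm (its x) by 120 mm (its y), all four walls 20 mm high and 4 mm thick (so 10 mm lower than the top of the plate), inside 242 by 112 mm, floor about 4 mm thick. Origin: centre of its underside. Its x axis is parallel to that of the plate; its near wall stands 2 mm from the long edge of the plate, its centre up to 20 mm off the middle of that edge.
- flat_case: Closed grey plastic case, fixed, 250 mm by 120 mm by 21 mm high, along the other long edge of the plate. Not part of the job. Origin: centre of its underside.
- disc_a_center (a point): One of three identical plain steel sample discs lying flat, 28 mm in diameter, 10 mm thick, with a dark 11 mm spot in the middle of each face, about 48 g, slides freely on the plate when pushed from the side. This is its centre, 5 mm above the plate when it lies flat.
- disc_b_center (a point): One of three identical plain steel sample discs lying flat, 28 mm in diameter, 10 mm thick, with a dark 11 mm spot in the middle of each face, about 48 g, slides freely on the plate when pushed from the side. This is its centre, 5 mm above the plate when it lies flat.
- disc_c_center (a point): One of three identical plain steel sample discs lying flat, 28 mm in diameter, 10 mm thick, with a dark 11 mm spot in the middle of each face, about 48 g, slides freely on the plate when pushed from the side. This is its centre, 5 mm above the plate when it lies flat.
- disc_a: The same disc a; origin: centre of its underside, z axis along the axis of the disc.
- disc_b: The same disc b; origin: centre of its underside, z axis along the axis of the disc.
- disc_c: The same disc c; origin: centre of its underside, z axis along the axis of the disc.
- vial: Loose upright glass vial with a white cap, 22 mm in diameter, 45 mm high, standing on the plate among the discs. Origin: centre of its underside. To be left alone.
- post: Loose upright steel post, foot 22 mm in diameter, head 18 mm, 42 mm high, standing near the +x end of the plate. Origin: centre of its underside. To be left alone.
- screwdriver: Screwdriver lying on the bench, 160 mm long. To be left alone.
- wash_jar: Amber glass jar, 60 mm in diameter, 75 mm high, on the bench. To be left alone.
- lens_ring: Black lens ring, 52 mm in diameter, 14 mm high, on the bench. To be left alone.
- beaker: Open glass beaker, about 68 mm in diameter, 80 mm high, on the bench. To be left alone.
- shim_box: Small cardboard box, 70 by 50 by 30 mm, on the bench. To be left alone.

How it is judged:
By the outcome, as a careful person would: the job done as asked, in the order asked, and still so for the second after the job is handed in, with the robot touching nothing.
It also fails if it takes over 54 s, if anything falls off the work surface, if the arm or the gripper's body presses on something with over 40 N, if the wrist force passes 120 N, or if a joint passes its speed limit or range.

ROBOT

A 7-joint arm with a two-finger parallel gripper is mounted at the origin on the work surface. World frame = base frame: x ahead of the robot, y to its left, z up, the work surface at z = 0. Lengths are in m, angles in rad, forces in N, time in s.
With the tool pointing down it reaches from about 0.425 to 0.875 m from the base axis. Payload 8.4 kg.
Tool frame: the origin (TCP) lies at the very end of the fingers, on their centre line; the grasp point (between the pads) lies 19 mm behind it; z points along the fingers, y is the direction in which the jaws open and shut (so a half turn about z gives the same grasp; the last joint's range is limited). The gripper opens to 87 mm and grips with 3 to 60 N. Pads are 19 mm wide; open, the fingers measure 117 mm over their backs; the gripper's body (75 mm by 190 mm) begins 51 mm behind the grasp point.
Start: joints at [-1.344, 0.333, 0.04, 1.465, -0.013, 1.343, -0.059], TCP at [0.208, 0.616, 0.223] pointing down, gripper open.
Joint ranges: [-2.58, 2.58], [-0.38, 2.09], [-1.3, 1.39], [0.25, 2.4], [-1.5, 4.64], [0.08, 2.09], [-2.65, 2.65]. Speed limits (rad/s): [2.22, 2.22, 2.79, 2.79, 3.14, 3.14, 3.14].

INTERFACE

Orientations are given as [roll, pitch, yaw] about the fixed x, y, z axes, in that order (R = Rz(yaw) Ry(pitch) Rx(roll)).
In Python, from workcell import robot gives the robot as it stands. The module is installed in compiled form; this text tells all that it offers. Calls block until the motion is done:
- robot.move_pose(position, orientation): joint-space move of the TCP to a pose.
- robot.movel(position, vel=0.15, rotation=None, until_force=None): straight line of the TCP; rotation=None keeps the orientation; vel is the mean speed in m/s. With until_force (N) it stops when the force on the tool has changed by that much, and returns True; else False.
- robot.move_j(angles): joint-space move.
- robot.gripper_to(opening): opening from 0.0 (shut) to 1.0 (fully open); the grip force is fixed at half the most; returns when the fingers have stopped.
- robot.wait(seconds).
- robot.solve_ik(position, orientation): joint angles nearest the present ones, or None.
- robot.get_obs(): the state.
- robot.snapshot(name): name is "scene" or "side" or "wrist"; returns a dict with "img" (420x560x3 uint8, blue, green, red), "fx", "fy", "cx", "cy" (pixels), "extrinsics" (4x4, takes a point from world to camera coordinates). Camera axes: x right, y down, z forward; pixel columns grow to the right and rows downward; lengths in m; the calibration is good to about 2 mm. A picture is of the moment at which its call begins. There is no depth.
A pose or a line that the arm cannot do raises robot.IKError and nothing moves.
- robot.sign_off(): hands the job in, once; it reports no verdict.
Trained networks look in the newest picture that a camera, given by its name, has taken for a name from the list of things; names that differ only in an ending like _2 or _b are one class to them, and where a whole thing is asked for, a point or a joint stands for the part that bears it (a point fixed in the world has none). Each returns a list of dicts, best first, with "conf" (0 to 1); they miss things now and then, are a little off and sometimes report something else, mostly with a low value. They report only what shows in the picture. A call takes as long as a camera call.
- robot.boxes_of(label, camera): "position" ([column, row] in pixels, amid what is visible of it).
- robot.masks_of(label, camera): "pixels" (420x560 bool, what is visible of it) and "position" ([column, row] in pixels, amid what is visible of it).
- robot.tip_of(label, camera): "position" ([column, row] in pixels: a listed point, or the origin of a listed thing).
The state is a dict: "t": time; "q": joint angles; "qd": joint speeds; "tau": joint torques, N m; "position": TCP position; "ee_rot": TCP orientation; "wrist_force": force on the tool from outside, world axes, zero at the start; "ft_torque": the same for the moment, N m; "opening": opening from 0.0 (shut) to 1.0 (fully open).
Only numpy, scipy, OpenCV 4.12 (cv2) and the standard library are available. Lean on these libraries where they do the work, as an engineer would, in place of code of your own. Each camera call takes 0.05 s, during which the arm holds its last target. There are 200 camera calls.

## Working session

There is one attempt and no reset: what is moved stays moved. The work goes in short steps, each a Python script; the robot and the scene stay as the last script left them, time stands still between calls to the robot, and variables do not carry over. Pictures are saved under pics/ and viewed, about 8 in all and at most 12, crops included, and the job is handed in when it is done.

```bash
mkdir -p pics; cat > h.py <<'E'
from workcell import robot
import numpy as np, cv2
def ray(s,p,z):
    E=np.array(s["extrinsics"]);R,t=E[:3,:3],E[:3,3];c=-R.T@t
    d=R.T@np.array([(p[0]-s["cx"])/s["fx"],(p[1]-s["cy"])/s["fy"],1.])
    return c+d*(z-c[2])/d[2]
def proj(s,P):
    E=np.array(s["extrinsics"]);q=E[:3,:3]@np.array(P)+E[:3,3]
    return [s["fx"]*q[0]/q[2]+s["cx"],s["fy"]*q[1]/q[2]+s["cy"]]
E
python3 - <<'E'
from h import *
ims=[]
for c in("scene","side"):
    s=robot.snapshot(c);cv2.imwrite(f"pics/{c}0.png",s["img"])
    print(c,"cam",ray(s,(280,210),0).round(3),(-np.array(s["extrinsics"])[:3,:3].T@np.array(s["extrinsics"])[:3,3]).round(3))
    for n,z in [("disc_a_center",.035),("stage_plate",0),("catch_tray",0),("flat_case",0),("vial",.03),("post",.03)]:
        for r in robot.tip_of(n,c):
            if r["conf"]>.2: print(n,round(r["conf"],2),np.round(r["position"]),ray(s,r["position"],z).round(4)[:2])
print(robot.get_obs()["t"],robot.get_obs()["ee_rot"])
E
```

```text
scene cam [ 0.565 -0.047  0.   ] [1.062 0.641 0.732]
disc_a_center 0.44 [327. 197.] [0.449  0.0169]
stage_plate 0.78 [308. 230.] [0.5521 0.0623]
stage_plate 0.37 [344. 273.] [0.5762 0.2276]
catch_tray 0.53 [306. 230.] [0.5571 0.0587]
flat_case 0.79 [344. 272.] [0.5739 0.2258]
flat_case 0.32 [211. 148.] [ 0.5654 -0.4532]
vial 0.64 [307. 227.] [0.5684 0.0779]
post 0.67 [258. 234.] [0.6846 0.0237]
side cam [0.633 0.103 0.   ] [-0.163 -1.091  0.813]
disc_a_center 0.59 [243. 225.] [0.4644 0.0389]
stage_plate 0.72 [268. 223.] [0.5601 0.0593]
catch_tray 0.86 [303. 253.] [ 0.5534 -0.1298]
flat_case 0.63 [241. 202.] [0.5617 0.2171]
vial 0.47 [271. 208.] [0.5868 0.0841]
post 0.41 [265. 223.] [0.5265 0.0209]
post 0.38 [309. 205.] [0.6933 0.0343]
0.7 [-3.14155057e+00 -1.85944503e-05  2.81572760e+00]
```

View pics/scene0.png

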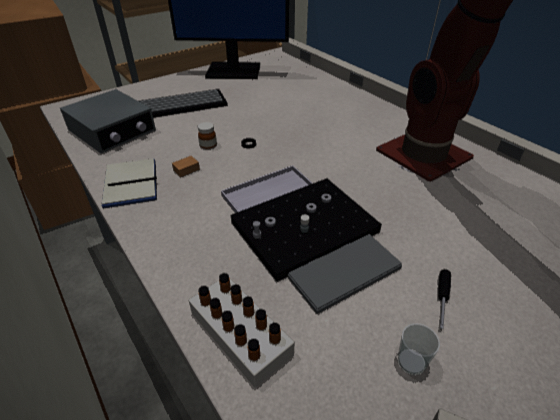

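View pics/side0.png

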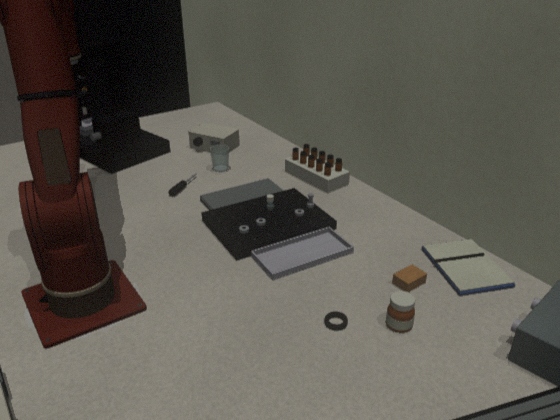

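The tray lies on the −y side of the plate. The discs are at scene (311,208), (327,197) and (270,221), the vial at (305,222) and the post at (257,230). Next I'll take a closer look with the wrist camera.

```bash
python3 - <<'E'
from h import *
q0=np.array(robot.get_obs()["q"])
for y in(2.8157,1.57,0,3.14,-1.57):
    q=robot.solve_ik([.556,.04,.3],[np.pi,0,y]); print(y,None if q is None else np.round(q,2))
robot.move_pose([.53,.03,.33],[np.pi,0,1.57] if robot.solve_ik([.53,.03,.33],[np.pi,0,1.57]) is not None else [np.pi,0,2.8157])
s=robot.snapshot("wrist");cv2.imwrite("pics/w1.png",s["img"])
E=np.array(s["extrinsics"]);print(-E[:3,:3].T@E[:3,3],ray(s,(280,210),.03))
for n,z in [("disc_a_center",.035),("stage_plate",0),("catch_tray",0),("vial",.03),("post",.03)]:
    for r in robot.tip_of(n,"wrist"):
        if r["conf"]>.2: print(n,round(r["conf"],2),np.round(r["position"]),ray(s,r["position"],z).round(4)[:2])
print(robot.get_obs()["t"],robot.get_obs()["q"])
E
```

```text
2.8157 [-0.77  0.12  0.69  1.6  -0.08  1.45  1.17]
1.57 [-0.82  0.12  0.74  1.6  -0.08  1.45 -0.07]
0 [-0.85  0.12  0.78  1.6  -0.09  1.45 -1.64]
3.14 [-0.76  0.12  0.68  1.6  -0.07  1.45  1.49]
-1.57 None
[0.52958846 0.09857615 0.49261882] [ 0.53454997 -0.01318689  0.03      ]
disc_a_center 0.75 [222. 190.] [0.453 0.017]
stage_plate 0.57 [290. 166.] [0.5494 0.0463]
catch_tray 0.69 [286. 276.] [ 0.5449 -0.13  ]
vial 0.77 [313. 142.] [0.5791 0.0827]
vial 0.53 [219. 188.] [0.4475 0.0187]
post 0.54 [391. 185.] [0.6924 0.0232]
3.4083 [-0.86129031  0.03733525  0.75372678  1.60838819 -0.02555225  1.50607357
 -0.10660211]
```

View pics/w1.png

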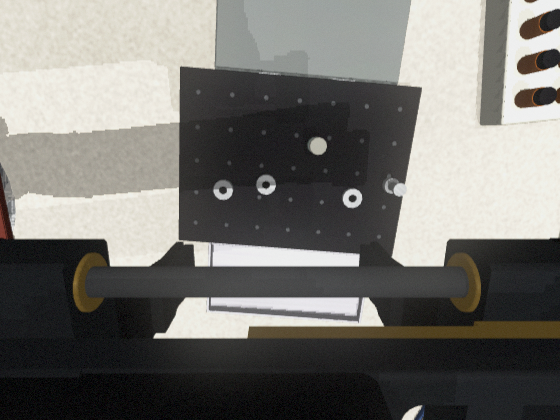

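Clear view: discs at (222,190), (266,184) and (352,198), vial base near (313,142), post foot near (391,185). The plate corners are (181,67), (421,88) and (180,240), with the tray below.

```bash
python3 - <<'E'
from h import *
s=robot.snapshot("wrist")
g=s["img"].astype(int).sum(2)
m=(g[175:210,200:372]>330).astype(np.uint8)
n,l,st,c=cv2.connectedComponentsWithStats(cv2.morphologyEx(m,cv2.MORPH_CLOSE,np.ones((9,9))))
for i in range(1,n):
    if st[i,4]>60:
        x,y,w,h,_=st[i]; p=(200+x+(w-1)/2,175+y+(h-1)/2); print("disc",p,w,h,ray(s,p,.038).round(4))
for p in[(181,67),(421,88),(180,240)]:print("plate",ray(s,p,.03).round(4))
for p in[(211,244),(209,310),(360,252),(359,320)]:print("tray",ray(s,p,.02).round(4))
print([ (x["conf"],x["position"]) for x in robot.tip_of("disc_a_center","wrist")])
cv2.imwrite("pics/w2.png",cv2.resize(s["img"][60:325,170:430],None,fx=2.2,fy=2.2,interpolation=cv2.INTER_CUBIC))
E
```

```text
disc (np.float64(266.0), np.float64(184.0)) 19 19 [0.5149 0.025  0.038 ]
disc (np.float64(222.5), np.float64(189.5)) 20 20 [0.4539 0.0173 0.038 ]
disc (np.float64(352.0), np.float64(198.5)) 19 22 [0.6361 0.0043 0.038 ]
plate [0.405  0.1778 0.03  ]
plate [0.7209 0.1517 0.03  ]
plate [ 0.3863 -0.0599  0.03  ]
tray [ 0.4299 -0.0698  0.02  ]
tray [ 0.4211 -0.1816  0.02  ]
tray [ 0.6572 -0.0828  0.02  ]
tray [ 0.6628 -0.1997  0.02  ]
[(0.71, [219.8, 189.3])]
```

View pics/w2.png

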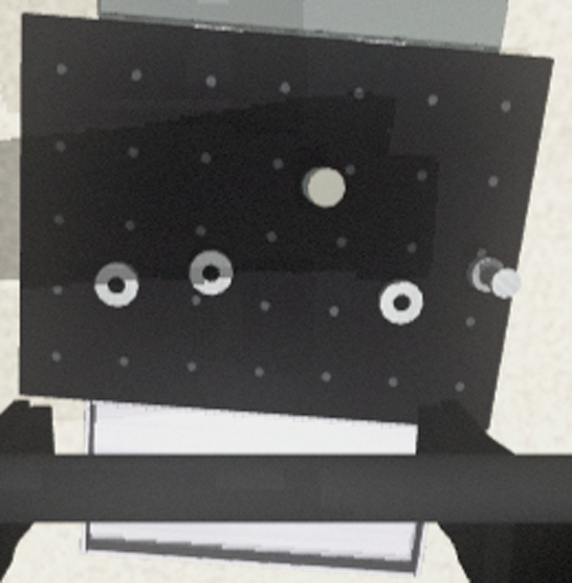

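Plate yaw is about −0.08 rad and its centre (0.555, 0.045). Disc a sits level with the tray's end wall, so I'll push it on an inward slant, with the slightly opened fingertips cradling the disc. Disc b goes first.

```bash
cat >> h.py <<'E'
C=np.array([.5549,.0454]);Y=-.08
U=np.array([np.cos(Y),np.sin(Y)]);V=np.array([-np.sin(Y),np.cos(Y)])
def push(P,end_u,Z=.0325,end_v=-.137):
    P=np.array(P);e=C+end_u*U+end_v*V
    d=(e-P)/np.linalg.norm(e-P); yaw=np.arctan2(-d[1],-d[0])
    a=P-.038*d; print("from",a.round(4),"to",e.round(4),"yaw",yaw.round(3))
    robot.move_pose([*a,.11],[np.pi,0,yaw])
    if robot.movel([*a,Z],vel=.12,until_force=8): print("contact on descent",robot.get_obs()["position"]); robot.movel([*a,.11]); return
    robot.movel([*e,Z],vel=.08)
    print("f",np.round(robot.get_obs()["wrist_force"],1))
    robot.movel([*e,.11],vel=.2); print("t",robot.get_obs()["t"])
E
python3 - <<'E'
from h import *
robot.gripper_to(.184)
push([.5149,.025],-.035)
robot.move_pose([.53,.09,.33],[np.pi,0,1.57])
s=robot.snapshot("wrist");cv2.imwrite("pics/w3.png",s["img"])
for r in robot.tip_of("disc_a_center","wrist"): print(round(r["conf"],2),r["position"],ray(s,r["position"],.035).round(4),ray(s,r["position"],.009).round(4))
E
```

```text
from [0.5169 0.0629] to [ 0.5091 -0.0884] yaw 1.519
f [-0.3  0.2 -0.2]
t 9.1
0.51 [224.7, 229.6] [0.4533 0.0165 0.035 ] [0.449  0.0085 0.009 ]
```

View pics/w3.png

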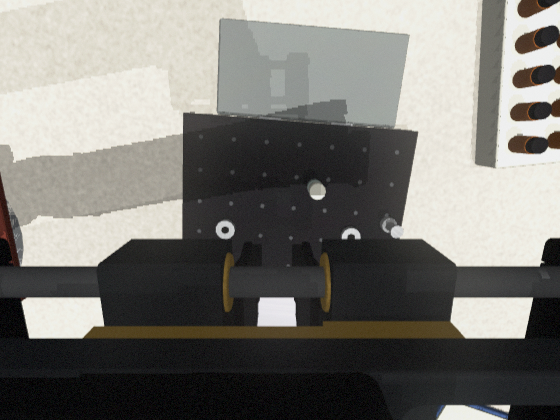

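Disc b is gone from the plate. Disc a (225,230), disc c (351,236), the vial and the post are where they were. I'll push the other two, then look into the tray.

```bash
python3 - <<'E'
from h import *
push([.4537,.017],-.070)
push([.6361,.0043],.076)
robot.move_pose([.53,-.06,.33],[np.pi,0,1.57])
s=robot.snapshot("wrist");cv2.imwrite("pics/w4.png",s["img"])
for n,z in(("disc_a_center",.009),("vial",.03),("post",.03)):
  for r in robot.tip_of(n,"wrist"): print(n,round(r["conf"],2),r["position"],ray(s,r["position"],z).round(4))
print(robot.get_obs()["t"])
E
```

```text
from [0.4463 0.0543] to [ 0.4742 -0.0856] yaw 1.768
f [ 0.2  0.4 -0.4]
t 14.5167
from [0.6422 0.0418] to [ 0.6197 -0.0972] yaw 1.411
contact on descent [0.64047159 0.04167862 0.03057794]
disc_a_center 0.77 [234.1, 192.2] [ 0.4662 -0.0805  0.009 ]
vial 0.73 [316.0, 73.3] [0.5811 0.0813 0.03  ]
post 0.92 [396.3, 119.3] [0.6913 0.0235 0.03  ]
17.9667
```

View pics/w4.png

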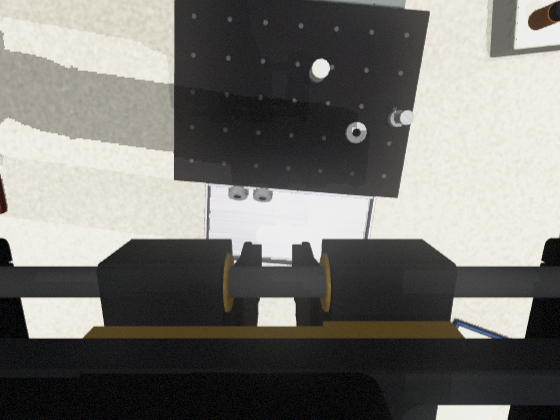

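Discs a and b are in the tray near its plate-side wall, at (238,192) and (263,194). The last descent overshot slightly and touched the plate, so c stayed at (356,133). I'll retry a little higher and slower.

```bash
sed -i 's/vel=.12,until/vel=.06,until/' h.py; python3 - <<'E'
from h import *
s=robot.snapshot("wrist"); P=ray(s,(356,132.5),.038);print(P)
push([.6361,.0043],.076,Z=.0345)
robot.move_pose([.53,-.06,.33],[np.pi,0,1.57])
s=robot.snapshot("wrist");cv2.imwrite("pics/w5.png",cv2.resize(s["img"][:270,160:440],None,fx=2.2,fy=2.2,interpolation=cv2.INTER_CUBIC))
for n,z in(("disc_a_center",.009),("vial",.03),("post",.03)):
  for r in robot.tip_of(n,"wrist"): print(n,round(r["conf"],2),r["position"],ray(s,r["position"],z).round(4))
print(robot.get_obs()["t"])
E
```

```text
[0.63598059 0.00486983 0.038     ]
from [0.6422 0.0418] to [ 0.6197 -0.0972] yaw 1.411
f [-0.3 -0.2 -0.2]
t 22.9
disc_a_center 0.64 [237.5, 193.8] [ 0.4706 -0.0834  0.009 ]
vial 0.58 [317.3, 77.9] [0.5824 0.0751 0.03  ]
vial 0.4 [395.0, 117.7] [0.6887 0.0249 0.03  ]
post 0.67 [396.1, 117.1] [0.6901 0.0257 0.03  ]
24.05
```

View pics/w5.png

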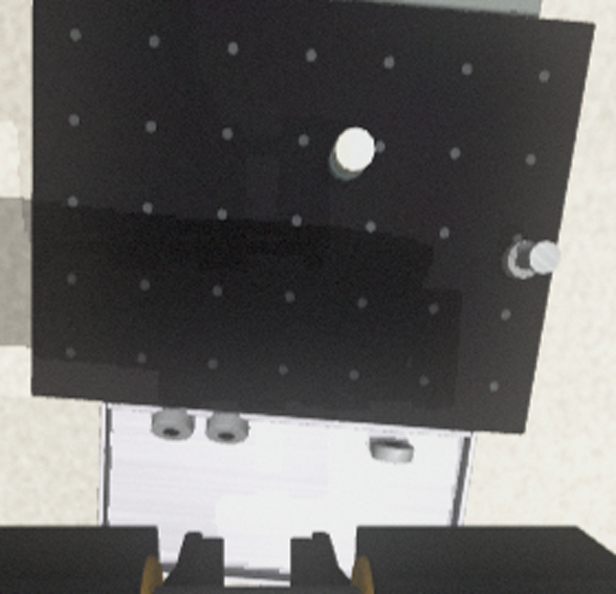

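All three discs are off the plate and inside the tray, but they appear to lean against its near wall. I'll look closer.

```bash
python3 - <<'E'
from h import *
robot.move_pose([.54,-.035,.15],[np.pi,0,1.49])
s=robot.snapshot("wrist");cv2.imwrite("pics/w6.png",cv2.resize(s["img"][60:270,120:440],None,fx=2.4,fy=2.4,interpolation=cv2.INTER_CUBIC))
for n in "ABC":pass
for u,v,z in((-.07,-.120,.03),(-.07,-.122,.02),(-.07,-.126,.02),(-.07,-.126,.004)):
    p=proj(s,[*(C+u*U+v*V),z]);print(z,np.round([(p[0]-120)*2.4,(p[1]-60)*2.4]))
print(robot.get_obs()["t"])
E
```

```text
0.03 [213. 454.]
0.02 [218. 450.]
0.02 [219. 459.]
0.004 [226. 446.]
24.8583
```

View pics/w6.png

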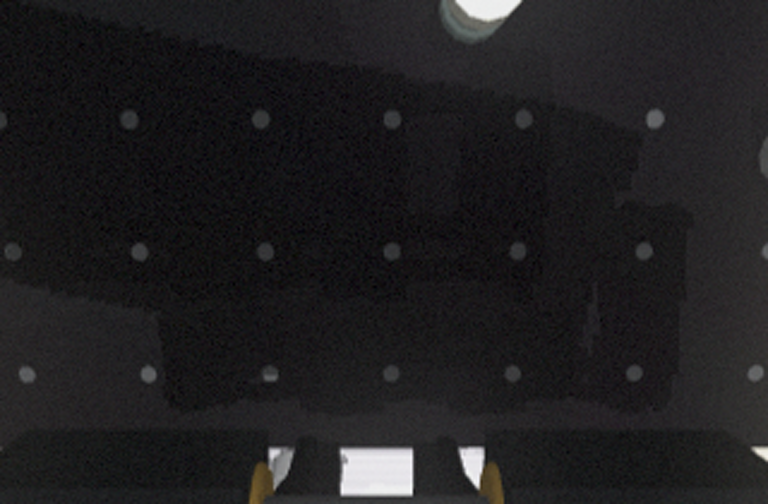

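That was too far back and only the plate shows. I'll move the camera over the tray.

```bash
python3 - <<'E'
from h import *
robot.move_pose([.53,-.15,.16],[np.pi,0,1.49])
s=robot.snapshot("wrist");cv2.imwrite("pics/w7.png",cv2.resize(s["img"][60:270,120:440],None,fx=2.4,fy=2.4,interpolation=cv2.INTER_CUBIC))
for z,v in((.03,-.12),(.02,-.122),(.02,-.126),(.004,-.126),(.004,-.154)):
    for u in(-.07,.08):
        p=proj(s,[*(C+u*U+v*V),z]);print(u,v,z,np.round([(p[0]-120)*2.4,(p[1]-60)*2.4]))
print(robot.get_obs()["t"])
E
```

```text
-0.07 -0.12 0.03 [203. 140.]
0.08 -0.12 0.03 [622. 138.]
-0.07 -0.122 0.02 [209. 146.]
0.08 -0.122 0.02 [613. 145.]
-0.07 -0.126 0.02 [210. 157.]
0.08 -0.126 0.02 [612. 156.]
-0.07 -0.126 0.004 [218. 158.]
0.08 -0.126 0.004 [600. 157.]
-0.07 -0.154 0.004 [222. 230.]
0.08 -0.154 0.004 [596. 229.]
25.4417
```

View pics/w7.png

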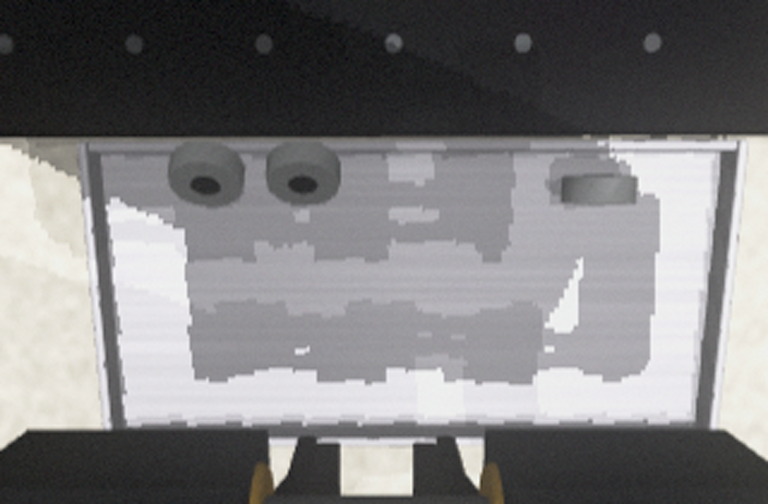

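Discs a and b lean at about 58° on the inner wall edge, and c stands on its rim, with all three centres inside the tray. None of these rest positions is secure, so I'll nudge each top rim outward with closed fingertips, just above plate height, to lay them flat. I'll start with c.

```bash
cat >> h.py <<'E'
def nudge(u,z=.0312,end=-.165):
    P=lambda v,z:[*(C+u*U+v*V),z]
    robot.move_pose(P(-.106,.05),[np.pi,0,1.49])
    robot.movel(P(-.106,z),vel=.04)
    o=robot.get_obs();print("z",o["position"][2].round(4),np.round(o["wrist_force"],1))
    robot.movel(P(end,z),vel=.05); o=robot.get_obs();print("z",o["position"][2].round(4),np.round(o["wrist_force"],1))
    robot.movel(P(end,.06),vel=.15)
E
python3 - <<'E'
from h import *
robot.gripper_to(0)
nudge(.078); nudge(-.035)
robot.move_pose([.53,-.15,.16],[np.pi,0,1.49])
s=robot.snapshot("wrist");cv2.imwrite("pics/w8.png",cv2.resize(s["img"][60:270,120:440],None,fx=2.4,fy=2.4,interpolation=cv2.INTER_CUBIC))
print(robot.get_obs()["t"])
E
```

```text
z 0.0311 [-0.5 -0.3 -0.4]
z 0.0311 [ 0.1 -0.1  0.8]
z 0.0308 [-0.2 -0.6  0. ]
z 0.0311 [ 0.3 -0.3 -0.9]
32.4833
```

View pics/w8.png

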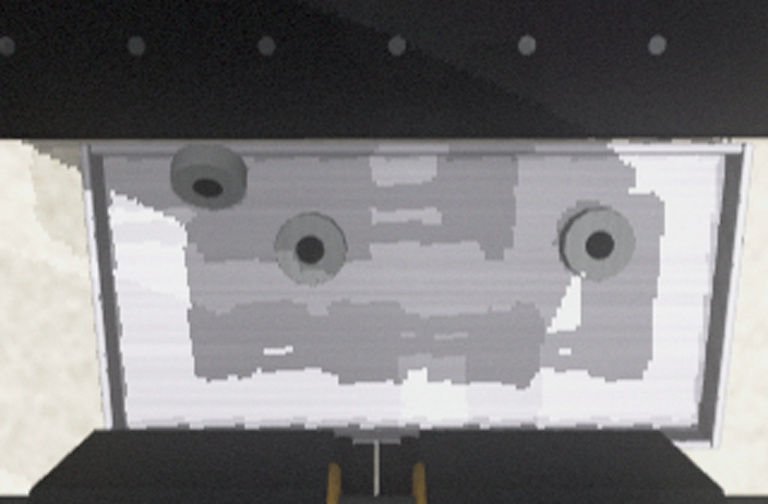

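Discs b (310,249) and c (599,244) now lie flat on the tray floor. I'll do the same with a, take a final look, and sign off if everything is good.

```bash
python3 - <<'E'
from h import *
nudge(-.071)
robot.move_pose([.53,-.08,.33],[np.pi,0,1.57])
s=robot.snapshot("wrist");cv2.imwrite("pics/w9.png",cv2.resize(s["img"][:270,160:440],None,fx=2.2,fy=2.2,interpolation=cv2.INTER_CUBIC))
for n,z in(("disc_a_center",.009),("vial",.03),("post",.03)):
  for r in robot.tip_of(n,"wrist"): print(n,round(r["conf"],2),ray(s,r["position"],z).round(4))
print(robot.get_obs()["t"])
E
```

```text
z 0.031 [-0.5 -0.3  0.3]
z 0.0311 [ 0.4 -0.3 -0.5]
disc_a_center 0.59 [ 0.6239 -0.1211  0.009 ]
disc_a_center 0.49 [ 0.4723 -0.11    0.009 ]
vial 0.81 [0.5816 0.0807 0.03  ]
vial 0.49 [ 0.5065 -0.1031  0.03  ]
post 0.91 [0.6912 0.026  0.03  ]
post 0.48 [ 0.6182 -0.115   0.03  ]
36.7167
```

View pics/w9.png

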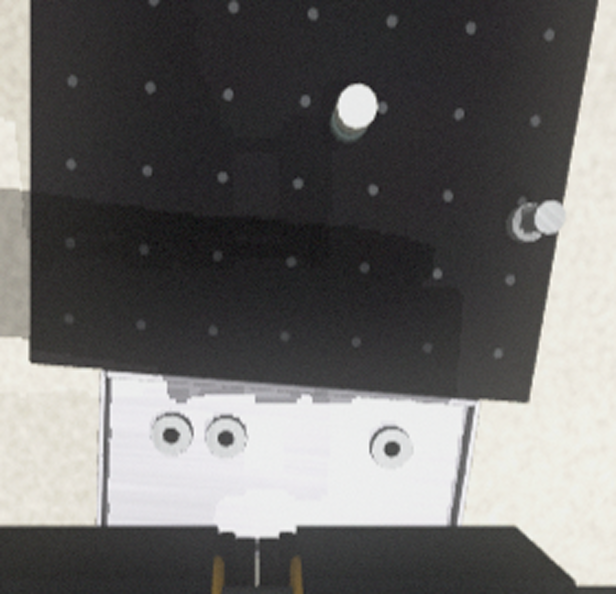

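All three discs lie flat in the tray, at (171,436), (226,438) and (391,448). The vial and post are standing where they were, and the arm is clear of everything.

```bash
python3 -c "
from workcell import robot
robot.sign_off();print(robot.get_obs()['t'])"
```

```text
the job is handed in; nothing more can be done
the job is handed in; nothing more can be done
```

All three discs are off the plate and lying flat in the tray, and I handed the job in at about 37 s of the 54 s allowed. I only pushed them with the fingertips and never gripped or lifted one.

- **Extra step in the tray:** after dropping, discs a and b leaned on the tray's near wall and c stood on its edge. I nudged each by its top rim with closed fingers, and the last picture shows all three flat on the floor.
- **Vial and post:** both are standing, and their measured positions match the first ones to about 3 mm, which is within the camera and network error. I did not take new scene or side pictures of the other bench items, but every motion stayed over the plate and tray.
- **What went wrong:** the first descent for disc c stopped on the 8 N force trigger when the fingertips came down to about plate height. I retried slightly higher and slower, and it went through.
- **Checks that disagreed:** the networks gave some low-confidence false reports, such as discs labelled "vial" or "post" and one side-camera disc position about 20 mm off. I went by the wrist pictures instead.

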